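# Bring the cup round under the swivel tap

## Task

Get the empty cup ready to be filled at the tap, pushing with a fingertip and grasping or lifting nothing. First push the turntable gently round by one of its dividers until the cup stands at the tap's side of the turntable; then push the tap's swivel spout round until its outlet hangs over the middle of the cup. Leave both standing still, and touch neither the cup nor the other loose things on the turntable and the table.

Things in the scene. Friction and masses are not known exactly. Their poses are not given: they have to be found in the camera images.
- carousel (a joint): turning angle of the turntable's deck about its vertical axis, rad, growing anticlockwise seen from above, 0 at the start; it turns freely both ways without stops, with a light even drag (about 0.7 N at 100 mm from the axis), and stays where it is left
- dividers: cross of four white upright dividers with a hub post, fixed on the turning deck. Origin on the axis at the deck's upper face, 36 mm above the table, z up. The dividers run out from 16 to 132 mm from the axis along its own +x, +y, -x and -y axes; each is 6 mm thick and 55 mm high above the deck. The hub post is 36 mm across, 90 mm high above the deck
- foot: fixed foot under the turntable, on its axis, at table height. The deck above it is a white disc 280 mm across with a 7 mm lip. Of the four quarters between the dividers those at -45 and 135 degrees from the x axis of dividers (anticlockwise from above) hold the cup and the tin, either way round; the one at 45 degrees holds the comb, the one at 225 degrees is empty
- divider1 (a point): point on the top edge of the divider along +x of dividers, 100 mm from the axis, 91 mm above the table
- divider2 (a point): the same on the divider along +y
- divider3 (a point): the same on the divider along -x
- divider4 (a point): the same on the divider along -y
- cup: empty white ceramic cup without a handle, 80 mm across the mouth and 80 mm high, loose, upright on the deck about 92 mm from the turntable's axis, in the middle of its quarter; origin at the centre of its underside, z up
- tap: polished steel tap fixed on the table beside the turntable, to its left or right: round foot 64 mm across, column 30 mm across rising to 168 mm, swivel collar 36 mm across on top up to 205 mm, small fixed lever at its far side, up to 46 mm from the axis (not used). Origin at the middle of the foot, on the swivel axis, at table height; 252 mm from the turntable's axis, give or take 4 mm
- spout: the tap's straight steel pipe, 18 mm thick, level, its centre line 187 mm above the table; it runs from the collar along this body's own -x for 145 mm from the swivel axis, then bends down to the outlet. Origin on the swivel axis, 187 mm above the table, z up. At the start it points roughly towards the robot
- swivel (a joint): angle of the spout about the tap's vertical axis, rad, growing anticlockwise seen from above; 0 points along the tap's own -x (towards the robot, give or take 15 degrees); stops at -2.4 and 2.4; even drag (about 1.2 N at 100 mm from the axis), stays where it is left
- outlet (a point): centre of the outlet's lower face at the spout's end, 160 mm from the swivel axis and 145 mm above the table (29 mm above the cup's rim); the outlet nozzle is 23 mm across
- tin: closed round aluminium tin, 65 mm across, 26 mm high, loose on the deck in the quarter opposite the cup; origin at the centre of its underside. Leave alone
- comb: small walnut comb, 92 x 31 x 8 mm, lying loose on the deck; origin at its underside near the middle. Leave alone
- pump_bottle: white ceramic lotion bottle, 62 mm across, with a steel pump head, 160 mm high in all, loose on the table on the side of the turntable opposite the tap; origin at the centre of its underside. Leave alone
- rake: steel grooming rake, 157 mm long with a 64 mm wide head, 26 mm high, lying on the table near the robot, to the left of the turntable; origin at its underside near mid-length. Leave alone
- brush: lavender plastic brush, 185 x 56 x 26 mm, lying on the table near the robot, to the right of the turntable; origin at its underside near mid-length. Leave alone
Not all that is in view belongs to the job. What is shaped like the tap but purple is not meant.

How it is judged (in metres and radians):
On the way, in this order (a step that is already met when the one before it is completed fails the run):
1. a divider of the turntable is pushed by the fingers and the turntable turns (contact force between the fingers and dividers above 0.2 N and (velocity of joint carousel above 0.05 rad/s or velocity of joint carousel below -0.05 rad/s)).
2. the cup has been brought to the tap's side (its middle within 175 mm of the tap's axis) and the fingers push the spout (horizontal distance between cup and tap below 0.175 m and contact force between the fingers and spout above 0.2 N).
At the end, for the whole second after the job is handed in: The spout's outlet is within 20 mm, seen from above, of the middle of the cup; the cup stands upright on the deck; turntable and spout are at rest (horizontal distance between outlet and cup below 0.02 m and angle between cup's own z axis and vertical below 0.06 rad and height (world z) of cup between 0.03 and 0.042 m and velocity of joint carousel between -0.03 and 0.03 rad/s and velocity of joint swivel between -0.03 and 0.03 rad/s and linear speed of cup below 0.01 m/s); the robot touches nothing.
It fails at once if a divider, the hub post or the spout is taken between the fingers ((contact force between the fingers and dividers above 0.5 N and z of the grasp point in the frame of dividers between 0 and 0.055 m and ((y of the grasp point in the frame of dividers between -0.005 and 0.005 m and x of the grasp point in the frame of dividers between -0.13 and 0.13 m) or (x of the grasp point in the frame of dividers between -0.005 and 0.005 m and y of the grasp point in the frame of dividers between -0.13 and 0.13 m))) or (contact force between the fingers and dividers above 0.5 N and z of the grasp point in the frame of dividers between 0 and 0.09 m and x of the grasp point in the frame of dividers between -0.014 and 0.014 m and y of the grasp point in the frame of dividers between -0.014 and 0.014 m) or (contact force between the fingers and spout above 0.5 N and z of the grasp point in the frame of spout between -0.014 and 0.014 m and y of the grasp point in the frame of spout between -0.006 and 0.006 m and x of the grasp point in the frame of spout between -0.15 and -0.02 m)).
It fails at once if the cup is tipped by more than 0.3 rad or lifted by more than 10 mm (angle between cup's own z axis and vertical above 0.3 rad or height (world z) of cup above 0.046 m).
It fails at once if the robot touches the cup or one of the other loose things (over 0.5 N) (contact force between any of the fingers, the arm and cup above 0.5 N or contact force between any of the fingers, the arm and tin above 0.5 N or contact force between any of the fingers, the arm and comb above 0.5 N or contact force between any of the fingers, the arm and pump_bottle above 0.5 N or contact force between any of the fingers, the arm and rake above 0.5 N or contact force between any of the fingers, the arm and brush above 0.5 N).
It fails at once if a loose thing on the table is shifted by more than 15 mm (distance of any of pump_bottle, rake, brush from where it was at the start of the episode above 0.015 m).
It fails at once if the turntable is spun roughly (over 3.5 rad/s) or a divider or the spout is pushed with more than 25 N (velocity of joint carousel above 3.5 rad/s or velocity of joint carousel below -3.5 rad/s or contact force between the fingers and dividers above 25 N or contact force between the fingers and spout above 25 N).
It also fails if it takes over 67 s, if anything falls off the work surface, if the arm or the gripper's body presses on something with over 40 N, if the wrist force passes 120 N, or if a joint passes its speed limit or range.

## Robot

A 7-joint arm with a two-finger parallel gripper is mounted at the origin on the work surface. World frame = base frame: x ahead of the robot, y to its left, z up, the work surface at z = 0. Lengths are in mm, angles in rad, forces in N, time in s.
With the tool pointing down it reaches from about 350 to 900 mm from the base axis. Payload 8.1 kg.
Tool frame: the origin (TCP) lies midway between the tips of the shut fingers; the grasp point (between the pads) lies 19 mm behind it; z points along the fingers, y is the direction in which the jaws open and shut (so a half turn about z gives the same grasp; the last joint's range is limited). The gripper opens to 92 mm and grips with 3 to 60 N. Pads are 19 mm wide; open, the fingers measure 130 mm over their backs; the gripper's body (75 mm by 190 mm) begins 47 mm behind the grasp point.
Start: joints at [-1.336, 0.434, 0.025, 1.573, -0.012, 1.134, -0.075], TCP at [207.16, 589.683, 226.742] pointing down, gripper open.
Joint ranges: [-2.62, 2.62], [-0.44, 2.09], [-1.27, 1.32], [0.08, 2.57], [-1.32, 4.46], [0.12, 2], [-2.74, 2.74]. Speed limits (rad/s): [2.22, 2.22, 3.01, 3.01, 3.14, 3.14, 3.14].

## Interface

Orientations are given as a rotation vector (axis times angle).
In Python, from station import monitor, imaging, manip gives the robot as it stands.
- The arm moves only by the tool move_arm, never from a script. Its argument "plan" is a list of rows, each a list of 3 entries, a list of its own where there are three numbers: the shift along the tool's x, y, z in mm, then the turn, a rotation vector about the tool's x, y, z in rad, then the finger opening in mm, from 0 to 91.8. In form: [[[dx, dy, dz], [rx, ry, rz], hand], ...]. A call has 1 to 5 rows; each row is the pose to reach, as a shift and turn from the pose commanded when the call began, along the tool's axes at that moment; what a row does not reach only later rows make up. A row lasts 1/8 s, in which the tool goes at most 62.5 mm and 10.7 degrees, less where a joint would pass 70% of its speed; a pose out of reach is approached as far as the arm can. A call with a gripper value outside its range is refused whole. The fingers move at their own pace and stop on an object; the grip force is fixed at half the most. Time passes only in rows, so rows that repeat a pose let the fingers close. It gives the time, the measured TCP pose, the force and the opening at its end, in the units of the state.
- monitor.read_state(): the state, without advancing time (a new reading comes with each control period).
- imaging.snapshot(name): name is "scene" or "top" or "wrist"; returns a dict with "image" (480x640x3 uint8, red, green, blue), "depth" (480x640 float32, mm along the optical axis (not along the pixel's ray), 0 where there is no reading), "mtx" (3x3 intrinsics, pixels), "view" (4x4, takes a point from world to camera coordinates); the wrist camera has in their place "T_tool_cam" (4x4, takes a point from camera to tool coordinates, whose origin is the TCP and whose axes are the flange's). Camera axes: x right, y up, looking along -z (the intrinsics and any distortion apply to the point x, -y, -z); pixel columns grow to the right and rows downward; lengths in mm; the calibration is good to about 2 mm. A picture is of the moment at which its call begins: read the wrist's pose just before it.
- manip.finish_job(): hands the job in, once; it reports no verdict.
The state is a dict: "time_s": time; "qpos": joint angles; "joint_vel": joint speeds; "tau": joint torques, N m; "tcp_pos": TCP position; "ee_rot": TCP orientation; "force": force on the tool from outside, world axes, zero at the start; "torque": the same for the moment, N m; "finger_gap": finger opening in mm.
Only numpy, scipy, OpenCV 4.12 (cv2) and the standard library are available. Lean on these libraries where they do the work, as an engineer would, in place of code of your own. Each camera call takes 0.05 s, during which the arm holds its last target.

## Working session

There is one attempt and no reset: what is moved stays moved. The work goes in short steps, Python scripts to look and compute and a tool call to move; the robot and the scene stay as the last step left them, time stands still between calls to the robot, and variables do not carry over. Pictures are saved under pics/ and viewed, and the job is handed in when it is done.

Besides the shell and the picture viewer there is one more tool, called after ">>>" by a JSON object that holds its "op" and its "data". move_arm: Moves the arm, as the interface text tells. Its arguments: {"type":"object","properties":{"plan":{"type":"array"}},"required":["plan"]}

```bash
mkdir -p pics; ls; python3 - <<'E'
from station import monitor, imaging
import cv2,json,numpy as np
print(monitor.read_state())
for n in ["scene","top"]:
    s=imaging.snapshot(n)
    cv2.imwrite(f"pics/{n}0.png",s["image"][:,:,::-1])
    np.savez(f"{n}0.npz",**{k:v for k,v in s.items()})
    print(n,s["mtx"],s["view"],[k for k in s])
E
```

```text
pics
{'time_s': 0.0, 'qpos': array([-1.33560712,  0.43522375,  0.0249716 ,  1.5741116 , -0.01162089,
        1.13398258, -0.07509788]), 'joint_vel': array([-1.45285526e-03,  1.35569727e-04,  5.10776104e-04, -6.35627964e-05,
       -8.12866273e-04, -4.77770429e-05,  4.70252717e-05]), 'tau': array([ 5.77567207e-04, -6.67885709e+01,  9.85260867e-01, -3.14428961e+01,
       -6.03842712e-02,  4.33325849e-02,  1.76961130e-04]), 'tcp_pos': array([207.002534  , 589.17785306, 225.93886114]), 'ee_rot': array([-5.28171751e-01, -3.09673011e+00,  2.47179108e-03]), 'force': array([0.20160172, 0.17880098, 0.32201347]), 'torque': array([ 0.00195511, -0.06112881, -0.01474051]), 'finger_gap': 91.96805636894982}
scene [[490.86037285   0.         317.00414535]
 [  0.         490.86037285 248.64766044]
 [  0.           0.           1.        ]] [[ 2.55786444e-01  9.66721906e-01  4.69599431e-03 -1.67106013e+02]
 [-6.96051144e-01  1.80793877e-01  6.94857093e-01  2.50773245e+02]
 [ 6.70884566e-01 -1.81003677e-01  7.19132511e-01 -1.46068645e+03]
 [ 0.00000000e+00  0.00000000e+00  0.00000000e+00  1.00000000e+00]] ['image', 'depth', 'mtx', 'view']
top [[504.87994728   0.         323.46907294]
 [  0.         504.87994728 238.55399673]
 [  0.           0.           1.        ]] [[ 9.51731503e-02 -9.95453261e-01  3.85697644e-03  5.22032014e+00]
 [ 9.67825821e-01  9.34369690e-02  2.33629434e-01 -5.55011308e+02]
 [-2.32927567e-01 -1.85023679e-02  9.72318061e-01 -1.25251536e+03]
 [ 0.00000000e+00  0.00000000e+00  0.00000000e+00  1.00000000e+00]] ['image', 'depth', 'mtx', 'view']
```

View pics/scene0.png

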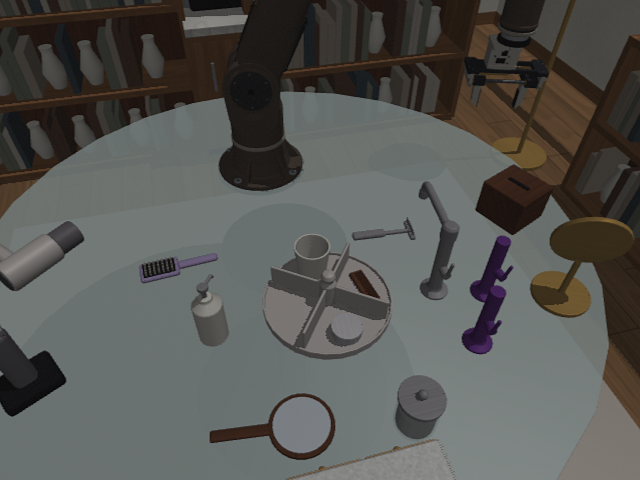

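View pics/top0.png

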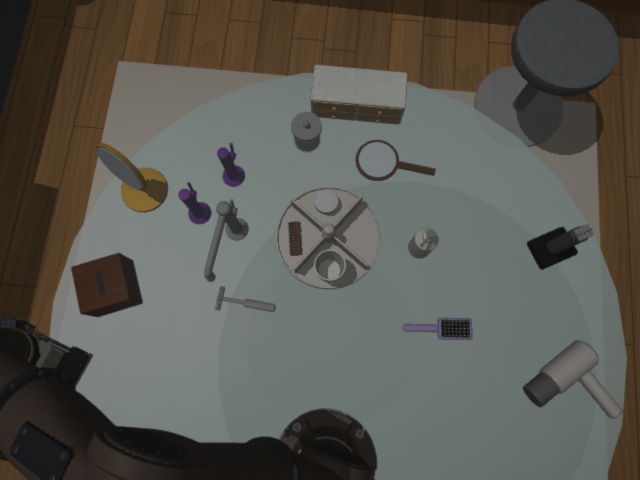

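```bash
cat > h.py <<'E'
import numpy as np,cv2
def load(n):
    d=np.load(n); return {k:d[k] for k in d.files}
def cloud(s):
    d=s["depth"].astype(float);K=s["mtx"];v,u=np.mgrid[0:480,0:640]
    X=np.stack([(u-K[0,2])/K[0,0]*d,-(v-K[1,2])/K[1,1]*d,-d,np.ones_like(d)],-1)
    W=X@np.linalg.inv(s["view"]).T
    W=W[...,:3]; W[d==0]=np.nan
    return W
def proj(s,P):
    P=np.atleast_2d(P);c=(s["view"]@np.c_[P,np.ones(len(P))].T)[:3].T
    return np.c_[s["mtx"][0,0]*c[:,0]/-c[:,2]+s["mtx"][0,2], s["mtx"][1,1]*-c[:,1]/-c[:,2]+s["mtx"][1,2]]
def ray(s,u,v,z):
    K=s["mtx"];C=np.linalg.inv(s["view"]);d=C[:3,:3]@np.array([(u-K[0,2])/K[0,0],-(v-K[1,2])/K[1,1],-1]);o=C[:3,3]
    return o+d*(z-o[2])/d[2]
E
python3 - <<'E'
from h import *
for n in ["top0.npz","scene0.npz"]:
    s=load(n);W=cloud(s)
    pts={"top":dict(hub=(329,229),cup=(330,264),tin=(327,200),comb=(295,238),bottle=(427,238),collar=(223,208),spoutend=(208,272),tab=(300,350),brush=(440,328),rake=(245,302)),
     "sce":dict(hub=(327,276),cup=(311,240),tin=(347,322),comb=(364,284),bottle=(207,295),collar=(451,228),spoutend=(424,186),brush=(160,268))}[n[:3]]
    for k,(u,v) in pts.items(): print(n,k,W[v,u].round())
s=load("top0.npz")
im=s["image"][:,:,::-1][170:320,180:450]
cv2.imwrite("pics/topcrop.png",cv2.resize(im,None,fx=2.9,fy=2.9,interpolation=cv2.INTER_CUBIC))
im=load("scene0.npz")["image"][:,:,::-1][170:360,250:470]
cv2.imwrite("pics/scecrop.png",cv2.resize(im,None,fx=3,fy=3,interpolation=cv2.INTER_CUBIC))
E
```

```text
top0.npz hub [564.  46. 125.]
top0.npz cup [492.  35.  38.]
top0.npz tin [660.  59.  58.]
top0.npz comb [552. 134.  42.]
top0.npz bottle [ 556. -193.  157.]
top0.npz collar [570. 299. 203.]
top0.npz spoutend [416. 314. 194.]
top0.npz tab [264.  92.   2.]
top0.npz brush [ 355. -266.   15.]
top0.npz rake [373. 249.  13.]
scene0.npz hub [575.  41. 125.]
scene0.npz cup [444.  41. 101.]
scene0.npz tin [653.  62.  64.]
scene0.npz comb [547. 136.  38.]
scene0.npz bottle [ 567. -198.  130.]
scene0.npz collar [583. 293. 206.]
scene0.npz spoutend [423. 308. 185.]
scene0.npz brush [ 363. -304.   16.]
```

View pics/topcrop.png

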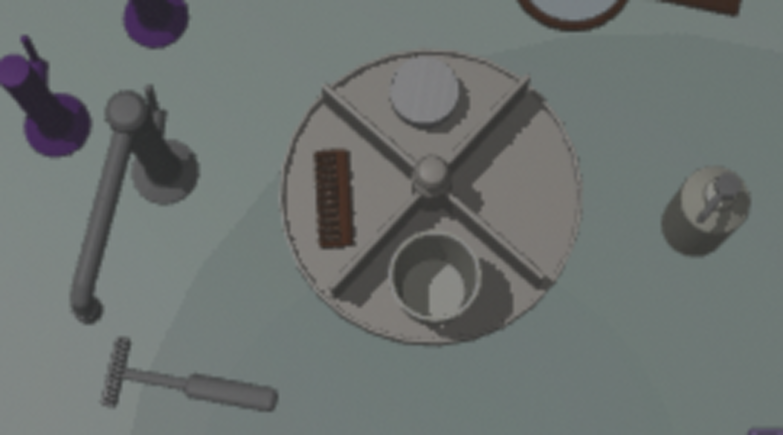

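View pics/scecrop.png

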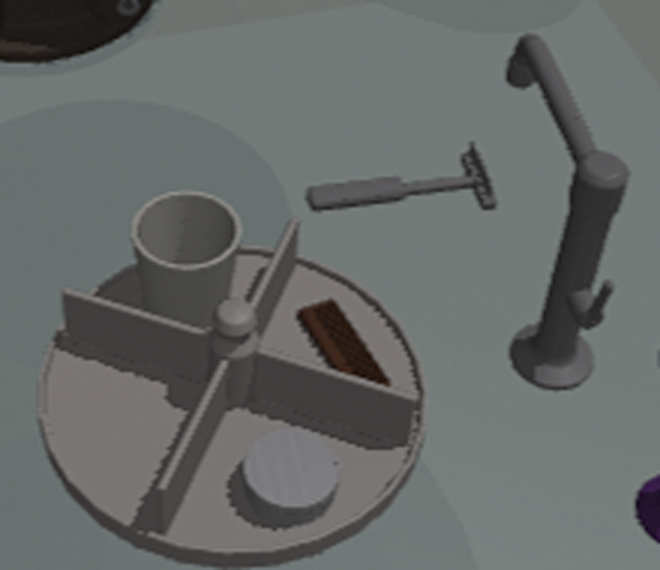

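```bash
python3 - <<'E'
from h import *
s=load("top0.npz");t=load("scene0.npz")
T=lambda x,y,z:ray(s,180+(x+.5)/2.9-.5,170+(y+.5)/2.9-.5,z)
S=lambda x,y,z:ray(t,250+(x+.5)/3-.5,170+(y+.5)/3-.5,z)
for k,a,b,z in [("cup",(434,277),(186,230),116),("collar",(125,108),(602,169),205),("foot",(166,172),(552,356),5),("hub",(431,172),(235,314),124)]:
    print(k,T(*a,z).round(1),S(*b,z).round(1))
e=[T(325,88,91),T(527,82,91),T(549,284,91),T(337,293,91)]
e2=[S(418,405,91),S(162,490,91),S(66,292,91),S(297,222,91)]
for E in (e,e2):
    print(np.array(E).round(1), np.mean(E,0).round(1))
    for i in range(4):
        d=E[i]-np.mean(E,0);print(np.hypot(d[0],d[1]).round(1),np.degrees(np.arctan2(d[1],d[0])).round(1))
W=cloud(t)
for W,n in((cloud(s),'top'),(cloud(t),'scene')):
    # deck rim: circle fit of deck points z 30..48
    m=(np.abs(W[...,0]-570)<170)&(np.abs(W[...,1]-45)<170)&(W[...,2]>25)
    P=W[m][:,:2].astype(np.float32)
    c,r=cv2.minEnclosingCircle(P.reshape(-1,1,2)); print(n,'deck',c,r)
    m=(np.abs(W[...,0]-480)<70)&(np.abs(W[...,1]-45)<70)&(W[...,2]>112)&(W[...,2]<120)
    print('cup rim',cv2.minEnclosingCircle(W[m][:,:2].astype(np.float32).reshape(-1,1,2)))
    m=(np.abs(W[...,0]-490)<140)&(np.abs(W[...,1]-300)<70)&(W[...,2]>150)
    P=W[m]; print('spout pts',len(P)); print(cv2.fitLine(P[:,:2].astype(np.float32),cv2.DIST_HUBER,0,.01,.01).ravel(), P[:,0].min(),P[:,0].max())
    m=(W[...,2]>100)&(np.abs(W[...,0]-556)<80)&(np.abs(W[...,1]+200)<60)
    print('bottle',W[m].min(0),W[m].max(0))
E
```

```text
cup [473.8  36.4 116. ] [477.7  33.9 116. ]
collar [572.2 299.6 205. ] [576.5 294.6 205. ]
foot [570.6 298.5   5. ] [573.5 298.    5. ]
hub [563.7  47.5 124. ] [570.5  44.4 124. ]
[[640.8 149.9  91. ]
 [664.  -30.4  91. ]
 [481.9 -63.8  91. ]
 [456.3 119.1  91. ]] [560.7  43.7  91. ]
133.0 53.0
127.1 -35.7
133.3 -126.3
128.8 144.2
[[651.5 149.5  91. ]
 [674.1 -32.3  91. ]
 [492.5 -58.6  91. ]
 [466.9 122.6  91. ]] [571.2  45.3  91. ]
131.5 52.4
128.8 -37.0
130.4 -127.1
129.9 143.5
top deck (566.25634765625, 48.125282287597656) 140.39337158203125
cup rim ((475.8096923828125, 36.23664093017578), 39.97509765625)
spout pts 755
[ 9.92952049e-01 -1.18516676e-01  4.93777008e+02  3.05793365e+02] 401.5598477616094 589.4733767465632
bottle [ 535.83498996 -231.8314606   100.11525301] [ 598.7021773  -170.68946454  165.245166  ]
scene deck (567.7498779296875, 46.4114990234375) 141.71856689453125
cup rim ((477.5827331542969, 35.165164947509766), 41.168827056884766)
spout pts 902
[ 9.9361783e-01 -1.1279905e-01  5.1468597e+02  3.0067175e+02] 404.18565264362974 591.8321478246877
bottle [ 537.20820811 -233.80836133  100.03007814] [ 601.42532547 -172.60824974  164.82140885]
```

```bash
cat > p.py <<'E'
from h import *
from station import monitor
from scipy.spatial.transform import Rotation as R
def plan(wps,n_hand=0):
    """wps: list of (x,y,z,yaw_deg of tool y axis or None)"""
    s=monitor.read_state();p=s["tcp_pos"];r=R.from_rotvec(s["ee_rot"]);M=r.as_matrix()
    yaw=np.degrees(np.arctan2(M[1,1],M[0,1]))
    print("t",round(s["time_s"],2),"tcp",p.round(1),"yaw",yaw.round(1),"F",s["force"].round(2),"gap",round(s["finger_gap"],1),"q",s["qpos"].round(2))
    rows=[]
    for w in wps:
        d=M.T@(np.array(w[:3])-p)
        # target rotation: z down, tool y at yaw
        y=np.radians(w[3] if w[3] is not None else yaw)
        Y=np.array([np.cos(y),np.sin(y),0]);Z=np.array([0,0,-1.]);X=np.cross(Y,Z)
        rv=R.from_matrix(M.T@np.c_[X,Y,Z]).as_rotvec()
        rows.append([d.round(0).astype(int).tolist(),[round(float(a),2) for a in rv],n_hand])
    print(rows)
E
python3 -c "
from p import *
plan([(207,589,270,None),(235,540,270,62),(265,490,270,53),(290,435,270,44),(315,380,270,36)])"
```

```text
t 0.1 tcp [207.1 589.2 226. ] yaw 70.6 F [-0.6   0.29 -0.3 ] gap 92.1 q [-1.34  0.44  0.02  1.57 -0.01  1.13 -0.08]
[[[0, 0, -44], [-0.0, 0.0, 0.0], 0], [[-43, -37, -44], [-0.0, 0.0, 0.15], 0], [[-88, -74, -44], [-0.0, 0.0, 0.31], 0], [[-129, -118, -44], [-0.0, 0.0, 0.46], 0], [[-171, -162, -44], [-0.0, 0.0, 0.6], 0]]
```

>>> {"op": "move_arm", "data": {"plan": [[[0,0,-44],[0,0,0],0],[[-43,-37,-44],[0,0,0.15],0],[[-88,-74,-44],[0,0,0.31],0],[[-129,-118,-44],[0,0,0.46],0],[[-171,-162,-44],[0,0,0.6],0]]}}

```text
time_s: 0.72
tcp_pos: [315.3, 378.1, 270.5]
ee_rot: [-1.426, -2.799, 0.0]
force: [0.7, 0.2, 0.6]
finger_gap: 46.4
```

```bash
python3 -c "
from p import *
plan([(345,328,270,28),(375,275,270,20),(405,222,270,12),(430,167,270,5),(455,110,270,0)])"
```

```text
t 0.72 tcp [315.3 378.1 270.5] yaw 36.0 F [0.69 0.18 0.58] gap 46.4 q [-1.16  0.18  0.21  1.83 -0.04  1.13 -0.31]
[[[-58, -5, 0], [-0.0, 0.0, 0.14], 0], [[-119, -12, 0], [-0.0, 0.0, 0.28], 0], [[-179, -19, 0], [-0.0, 0.0, 0.42], 0], [[-238, -31, 0], [-0.0, 0.0, 0.54], 0], [[-299, -45, 1], [-0.0, 0.0, 0.63], 0]]
```

>>> {"op": "move_arm", "data": {"plan": [[[-58,-5,0],[0,0,0.14],0],[[-119,-12,0],[0,0,0.28],0],[[-179,-19,0],[0,0,0.42],0],[[-238,-31,0],[0,0,0.54],0],[[-299,-45,0],[0,0,0.63],0]]}}

```text
time_s: 1.35
tcp_pos: [455.7, 110.8, 270.7]
ee_rot: [-2.221, -2.221, -0.0]
force: [1.0, 0.3, 0.2]
finger_gap: 1.0
```

```bash
python3 -c "
from p import *
plan([(475,55,270,0),(500,0,270,0),(530,-45,250,0),(543,-62,200,0),(543,-62,150,0)])"
```

```text
t 1.35 tcp [455.7 110.8 270.7] yaw 0.0 F [1.03 0.28 0.17] gap 1.0 q [-0.79  0.13  0.51  1.9  -0.07  1.12 -0.26]
[[[-56, 19, 1], [0.0, -0.0, 0.0], 0], [[-111, 44, 1], [0.0, -0.0, 0.0], 0], [[-156, 74, 21], [0.0, -0.0, 0.0], 0], [[-173, 87, 71], [0.0, -0.0, 0.0], 0], [[-173, 87, 121], [0.0, -0.0, 0.0], 0]]
```

>>> {"op": "move_arm", "data": {"plan": [[[-56,19,0],[0,0,0],0],[[-111,44,0],[0,0,0],0],[[-156,74,21],[0,0,0],0],[[-173,87,71],[0,0,0],0],[[-173,87,121],[0,0,0],0]]}}

```text
time_s: 1.98
tcp_pos: [543.6, -62.5, 148.3]
ee_rot: [2.22, 2.22, -0.0]
force: [-0.4, 1.2, -0.5]
finger_gap: 0.7
```

```bash
python3 - <<'E'
from p import *
from station import imaging
plan([])
for n in ["scene","top"]:
    s=imaging.snapshot(n); np.savez(n+"1.npz",**s)
    im=s["image"][:,:,::-1]
    im=im[150:330,170:460] if n=="top" else im[120:380,180:480]
    cv2.imwrite(f"pics/{n}1.png",cv2.resize(im,None,fx=2.2,fy=2.2,interpolation=cv2.INTER_CUBIC))
    print(n,proj(s,monitor.read_state()["tcp_pos"]))
E
```

```text
t 1.98 tcp [543.6 -62.5 148.3] yaw -0.0 F [-0.36  1.19 -0.5 ] gap 0.7 q [-0.41  0.43  0.58  1.9  -0.29  0.9   0.31]
[]
scene [[273.56959957 266.91961922]]
top [[371.24753093 240.54192605]]
```

View pics/scene1.png

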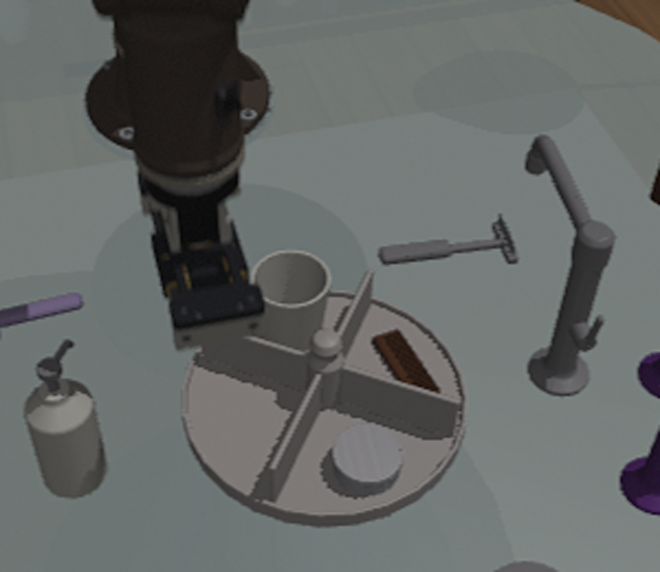

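View pics/top1.png

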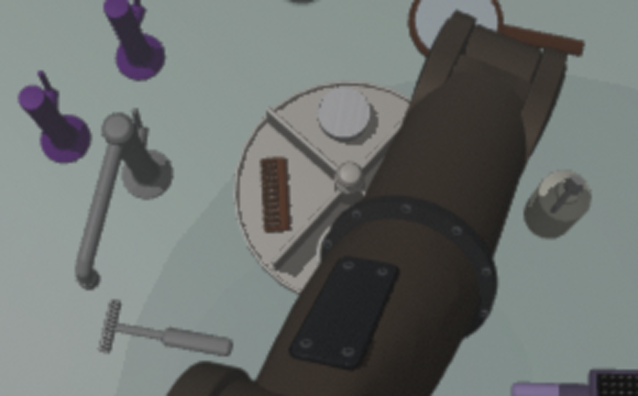

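>>> {"op": "move_arm", "data": {"plan": [[[0,0,20],[0,0,0],0],[[0,0,40],[0,0,0],0],[[0,0,60],[0,0,0],0],[[0,0,72],[0,0,0],0],[[0,0,72],[0,0,0],0]]}}

```text
time_s: 2.7
tcp_pos: [542.9, -59.9, 78.2]
ee_rot: [-2.218, -2.225, -0.0]
force: [-0.0, -0.9, 0.0]
finger_gap: 0.6
```

```bash
cat > arc.py <<'E'
from p import *
import sys
def off(phi,r=100,half=(19,9.5),extra=3):
    f=np.radians(phi);n=np.array([-np.sin(f),np.cos(f)])
    o=half[0]*abs(n[0])+half[1]*abs(n[1])+extra
    return np.array([567,46.5])+r*np.array([np.cos(f),np.sin(f)])+o*n
def arc(phis,z=76,r=100): plan([(*off(p,r),z,0) for p in phis])
E
python3 -c "
from arc import *
arc([-110,-117,-124,-129,-134])"
```

```text
t 2.7 tcp [542.9 -59.9  78.2] yaw 0.2 F [-0.02 -0.94  0.01] gap 0.6 q [-0.36  0.52  0.52  1.96 -0.37  0.75  0.38]
[[[4, 13, 2], [-0.0, -0.0, 0.0], 0], [[6, 0, 2], [-0.0, -0.0, 0.0], 0], [[10, -12, 2], [-0.0, -0.0, 0.0], 0], [[14, -20, 2], [-0.0, -0.0, 0.0], 0], [[18, -29, 2], [-0.0, -0.0, 0.0], 0]]
```

```bash
python3 -c "
from arc import *
arc([-113,-118,-121,-124,-127])"
```

```text
t 2.7 tcp [542.9 -59.9  78.2] yaw 0.2 F [-0.02 -0.94  0.01] gap 0.6 q [-0.36  0.52  0.52  1.96 -0.37  0.75  0.38]
[[[5, 7, 2], [-0.0, -0.0, 0.0], 0], [[7, -1, 2], [-0.0, -0.0, 0.0], 0], [[8, -7, 2], [-0.0, -0.0, 0.0], 0], [[10, -12, 2], [-0.0, -0.0, 0.0], 0], [[12, -17, 2], [-0.0, -0.0, 0.0], 0]]
```

>>> {"op": "move_arm", "data": {"plan": [[[5,7,1],[0,0,0],0],[[7,-1,1],[0,0,0],0],[[8,-7,1],[0,0,0],0],[[10,-12,1],[0,0,0],0],[[12,-17,1],[0,0,0],0]]}}

```text
time_s: 3.32
tcp_pos: [525.5, -48.2, 76.9]
ee_rot: [2.218, 2.224, 0.001]
force: [3.2, -0.4, -0.6]
finger_gap: 0.4
```

```bash
python3 -c "
from arc import *
arc([-130,-133,-136,-139,-142])"
```

```text
t 3.33 tcp [525.5 -48.2  76.9] yaw 0.2 F [ 3.16 -0.42 -0.62] gap 0.4 q [-0.39  0.5   0.52  2.01 -0.36  0.73  0.36]
[[[3, -5, 1], [0.0, -0.0, 0.0], 0], [[6, -10, 1], [0.0, -0.0, 0.0], 0], [[9, -14, 1], [0.0, -0.0, 0.0], 0], [[12, -19, 1], [0.0, -0.0, 0.0], 0], [[16, -24, 1], [0.0, -0.0, 0.0], 0]]
```

>>> {"op": "move_arm", "data": {"plan": [[[3,-5,0],[0,0,0],0],[[6,-10,0],[0,0,0],0],[[9,-14,0],[0,0,0],0],[[12,-19,0],[0,0,0],0],[[16,-24,0],[0,0,0],0]]}}

```text
time_s: 3.95
tcp_pos: [501.5, -32.2, 76.7]
ee_rot: [2.218, 2.224, 0.0]
force: [0.6, -0.9, 0.1]
finger_gap: 0.6
```

```bash
cat > look.py <<'E'
from p import *
from station import imaging
import sys
k=sys.argv[1]
for n,b in (("scene",(120,380,200,480)),("top",(150,330,170,460))):
    s=imaging.snapshot(n); np.savez(n+k+".npz",**s)
    im=s["image"][b[0]:b[1],b[2]:b[3],::-1]
    cv2.imwrite(f"pics/{n}{k}.png",cv2.resize(im,None,fx=2.2,fy=2.2,interpolation=cv2.INTER_CUBIC))
    W=cloud(s)
    # cup rim estimate
    m=(np.hypot(W[...,0]-567,W[...,1]-46.5)<145)&(W[...,2]>113)&(W[...,2]<119)
    if m.sum()>10: print(n,"rim?",m.sum(),cv2.minEnclosingCircle(W[m][:,:2].astype(np.float32).reshape(-1,1,2)))
E
python3 look.py 2;python3 -c "
from arc import *
arc([-145,-148,-151,-154,-157])"
```

```text
scene rim? 245 ((509.55743408203125, 51.15571975708008), 74.60006713867188)
top rim? 67 ((520.8311157226562, 70.14917755126953), 63.46331787109375)
t 4.05 tcp [500.8 -31.7  76.6] yaw 0.2 F [-0.15 -0.09  0.5 ] gap 0.6 q [-0.43  0.46  0.53  2.07 -0.36  0.7   0.33]
[[[3, -3, 1], [-0.0, -0.0, 0.0], 0], [[7, -7, 1], [-0.0, -0.0, 0.0], 0], [[12, -11, 1], [-0.0, -0.0, 0.0], 0], [[17, -15, 1], [-0.0, -0.0, 0.0], 0], [[22, -18, 1], [-0.0, -0.0, 0.0], 0]]
```

View pics/scene2.png

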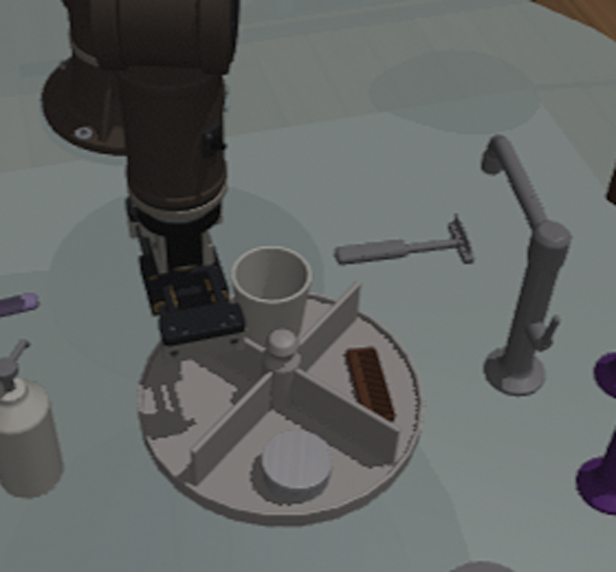

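>>> {"op": "move_arm", "data": {"plan": [[[3,-3,0],[0,0,0],0],[[7,-7,0],[0,0,0],0],[[12,-11,0],[0,0,0],0],[[17,-15,0],[0,0,0],0],[[22,-18,0],[0,0,0],0]]}}

```text
time_s: 4.68
tcp_pos: [483.3, -10.0, 76.7]
ee_rot: [-2.218, -2.225, 0.0]
force: [0.9, -1.1, -0.5]
finger_gap: 0.4
```

```bash
python3 -c "
from arc import *
arc([-160,-163,-166,-169,-172])"
```

```text
t 4.67 tcp [483.3 -10.   76.7] yaw 0.2 F [ 0.94 -1.08 -0.52] gap 0.4 q [-0.49  0.44  0.53  2.11 -0.35  0.68  0.28]
[[[5, -4, 1], [-0.0, -0.0, 0.0], 0], [[10, -7, 1], [-0.0, -0.0, 0.0], 0], [[16, -9, 1], [-0.0, -0.0, 0.0], 0], [[22, -11, 1], [-0.0, -0.0, 0.0], 0], [[28, -13, 1], [-0.0, -0.0, 0.0], 0]]
```

>>> {"op": "move_arm", "data": {"plan": [[[5,-4,0],[0,0,0],0],[[10,-7,0],[0,0,0],0],[[16,-9,0],[0,0,0],0],[[22,-11,0],[0,0,0],0],[[28,-13,0],[0,0,0],0]]}}

```text
time_s: 5.3
tcp_pos: [470.5, 18.0, 76.7]
ee_rot: [-2.218, -2.225, -0.0]
force: [0.7, 0.0, 0.4]
finger_gap: 0.5
```

```bash
python3 -c "
from arc import *
arc([-175,-178,-181,-184,-187])"; python3 look.py 3
```

```text
t 5.3 tcp [470.5  18.   76.7] yaw 0.2 F [0.7  0.05 0.37] gap 0.5 q [-0.56  0.42  0.53  2.14 -0.35  0.66  0.22]
[[[6, -2, 1], [-0.0, -0.0, 0.0], 0], [[12, -3, 1], [-0.0, -0.0, 0.0], 0], [[17, -4, 1], [-0.0, -0.0, 0.0], 0], [[22, -4, 1], [-0.0, -0.0, 0.0], 0], [[26, -4, 1], [-0.0, -0.0, 0.0], 0]]
scene rim? 205 ((523.7930908203125, 82.95288848876953), 73.12214660644531)
top rim? 61 ((500.02606201171875, 115.92894744873047), 38.347476959228516)
```

View pics/scene3.png

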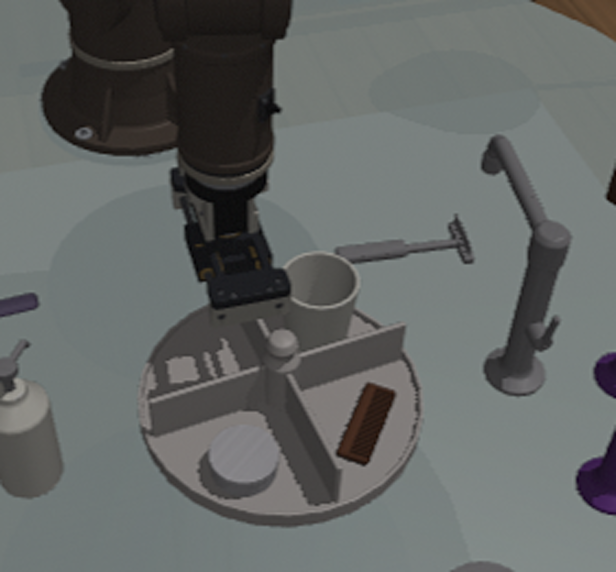

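>>> {"op": "move_arm", "data": {"plan": [[[6,-2,0],[0,0,0],0],[[12,-3,0],[0,0,0],0],[[17,-4,0],[0,0,0],0],[[22,-4,0],[0,0,0],0],[[26,-4,0],[0,0,0],0]]}}

```text
time_s: 6.02
tcp_pos: [466.6, 43.9, 76.7]
ee_rot: [2.218, 2.225, 0.0]
force: [-0.3, -0.5, -0.3]
finger_gap: 0.6
```

```bash
python3 -c "
from arc import *
arc([-190,-193,-196,-199,-202])"; python3 look.py 4
```

```text
t 6.03 tcp [466.6  43.9  76.7] yaw 0.2 F [-0.34 -0.48 -0.33] gap 0.6 q [-0.62  0.42  0.54  2.15 -0.35  0.66  0.16]
[[[5, -1, 1], [0.0, -0.0, 0.0], 0], [[9, -1, 1], [0.0, -0.0, 0.0], 0], [[13, 0, 1], [0.0, -0.0, 0.0], 0], [[18, 0, 1], [0.0, -0.0, 0.0], 0], [[22, 1, 1], [0.0, -0.0, 0.0], 0]]
scene rim? 196 ((532.681884765625, 93.15421295166016), 73.54435729980469)
top rim? 46 ((518.3742065429688, 136.7520751953125), 35.63359069824219)
```

View pics/top4.png

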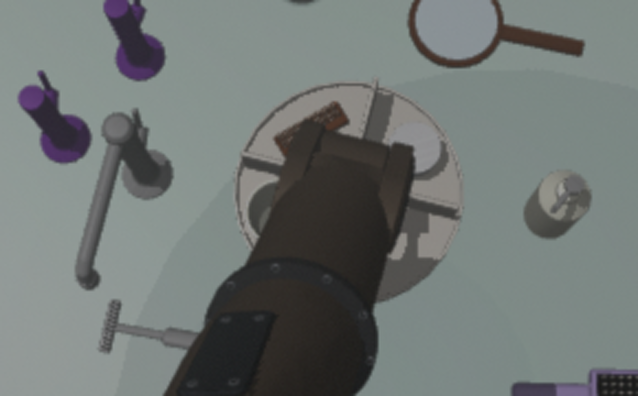

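```bash
cat > ang.py <<'E'
from h import *
import sys
k=sys.argv[1];a=[float(x) for x in sys.argv[2:]]
s=load("top"+k+".npz")
for i in range(0,len(a),2):
    P=ray(s,170+(a[i]+.5)/2.2-.5,150+(a[i+1]+.5)/2.2-.5,91)-[563.5,46.,91]
    print(np.hypot(*P[:2]).round(1),np.degrees(np.arctan2(P[1],P[0])).round(1))
E
python3 ang.py 4 243 155 376 82 458 213
```

```text
129.2 81.0
126.8 -9.0
130.9 -101.1
```

>>> {"op": "move_arm", "data": {"plan": [[[5,-1,0],[0,0,0],0],[[9,-1,0],[0,0,0],0],[[13,0,0],[0,0,0],0],[[18,0,0],[0,0,0],0],[[22,1,0],[0,0,0],0]]}}

```text
time_s: 6.75
tcp_pos: [467.5, 66.0, 76.7]
ee_rot: [-2.218, -2.225, -0.0]
force: [0.3, -1.1, 0.2]
finger_gap: 0.2
```

```bash
python3 -c "
from arc import *
arc([-205,-208,-211,-213,-215])"; python3 look.py 5
```

```text
t 6.75 tcp [467.5  66.   76.7] yaw 0.2 F [ 0.26 -1.15  0.15] gap 0.2 q [-0.66  0.42  0.54  2.14 -0.35  0.66  0.12]
[[[5, 1, 1], [-0.0, -0.0, 0.0], 0], [[9, 2, 1], [-0.0, -0.0, 0.0], 0], [[14, 3, 1], [-0.0, -0.0, 0.0], 0], [[17, 4, 1], [-0.0, -0.0, 0.0], 0], [[20, 5, 1], [-0.0, -0.0, 0.0], 0]]
scene rim? 197 ((544.9937133789062, 99.4295425415039), 73.50119018554688)
top rim? 27 ((536.3218383789062, 161.45498657226562), 26.07676887512207)
```

View pics/top5.png

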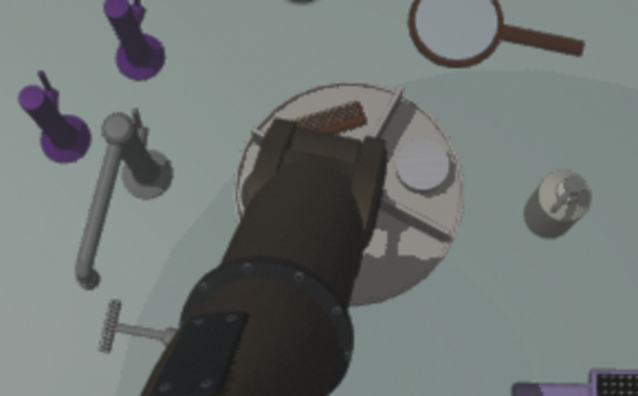

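```bash
python3 ang.py 5 254 132 402 88 451 238
```

```text
127.9 67.3
131.2 -23.0
134.4 -114.3
```

>>> {"op": "move_arm", "data": {"plan": [[[5,1,0],[0,0,0],0],[[9,2,0],[0,0,0],0],[[14,3,0],[0,0,0],0],[[17,4,0],[0,0,0],0],[[20,5,0],[0,0,0],0]]}}

```text
time_s: 7.48
tcp_pos: [472.4, 85.8, 76.7]
ee_rot: [-2.218, -2.225, 0.0]
force: [0.7, -1.4, 0.3]
finger_gap: 0.4
```

```bash
python3 -c "
from arc import *
arc([-217,-219,-221,-223,-225])"; python3 look.py 6
```

```text
t 7.47 tcp [472.4  85.8  76.7] yaw 0.2 F [ 0.71 -1.38  0.33] gap 0.4 q [-0.69  0.43  0.53  2.12 -0.35  0.67  0.08]
[[[3, 1, 1], [-0.0, 0.0, 0.0], 0], [[6, 3, 1], [-0.0, 0.0, 0.0], 0], [[9, 4, 1], [-0.0, 0.0, 0.0], 0], [[12, 6, 1], [-0.0, 0.0, 0.0], 0], [[15, 8, 1], [-0.0, 0.0, 0.0], 0]]
scene rim? 206 ((556.2577514648438, 102.94086456298828), 72.57054138183594)
```

View pics/top6.png

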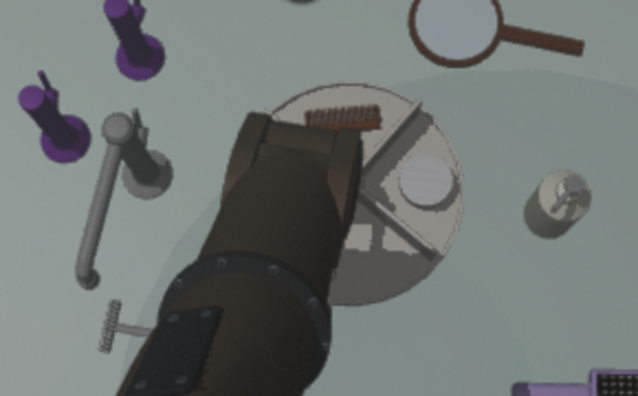

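View pics/scene6.png

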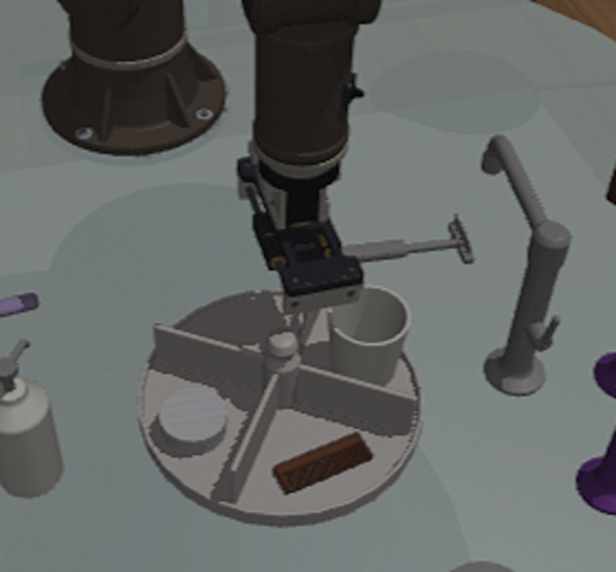

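```bash
python3 ang.py 6 419 102 436 254; python3 - <<'E'
from h import *
s=load("scene6.npz")
P=ray(s,200+370.5/2.2-.3,120+316/2.2-.3,116);d=P[:2]-[569,45.5]
print(P,np.hypot(*d),np.degrees(np.arctan2(d[1],d[0])), np.hypot(*(P[:2]-[575,297])))
E
```

```text
128.0 -34.7
130.8 -125.4
[555.67486608 136.09983913 116.        ] 91.57450542302664 98.3668939841428 162.05654127631618
```

>>> {"op": "move_arm", "data": {"plan": [[[3,1,0],[0,0,0],0],[[6,3,0],[0,0,0],0],[[9,4,0],[0,0,0],0],[[12,6,0],[0,0,0],0],[[14,7,0],[0,0,0],0]]}}

```text
time_s: 8.2
tcp_pos: [479.5, 100.0, 76.7]
ee_rot: [-2.218, -2.225, -0.0]
force: [0.1, -1.7, 0.5]
finger_gap: 0.3
```

```bash
python3 look.py 7;python3 -c "
from arc import *
arc([-226])"
```

```text
scene rim? 210 ((569.630615234375, 103.57691192626953), 72.75704956054688)
top rim? 17 ((564.9572143554688, 46.02231216430664), 14.078396797180176)
t 8.3 tcp [479.5 100.   76.7] yaw 0.2 F [0.58 0.32 0.89] gap 0.6 q [-0.71  0.45  0.53  2.1  -0.35  0.68  0.06]
[[[2, 1, 1], [0.0, -0.0, 0.0], 0]]
```

View pics/scene7.png

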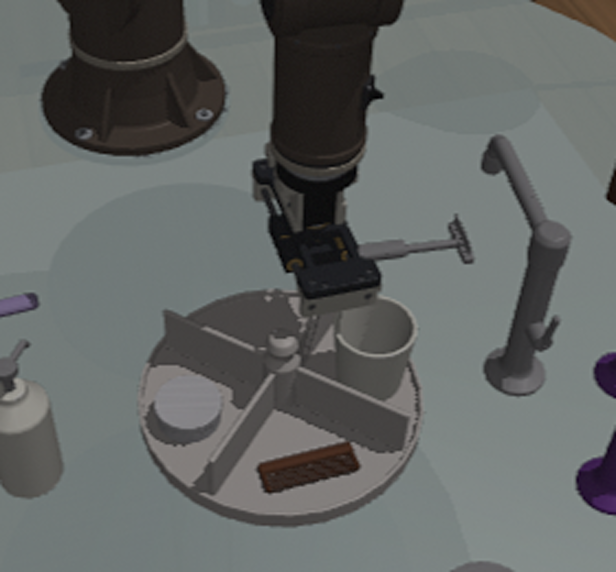

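>>> {"op": "move_arm", "data": {"plan": [[[-5,-5,0],[0,0,0],0],[[-10,-10,0],[0,0,0],0],[[-10,-10,-50],[0,0,0],0],[[-10,-10,-110],[0,0,0],0],[[-10,-20,-170],[0,0,0],0]]}}

```text
time_s: 8.93
tcp_pos: [459.0, 88.8, 248.4]
ee_rot: [2.219, 2.223, -0.001]
force: [1.5, 2.0, -0.2]
finger_gap: 0.6
```

```bash
python3 look.py 8;python3 -c "
from arc import *
plan([(420,80,260,0),(380,120,265,0),(340,180,270,0),(330,240,270,0),(330,300,270,0)])"
```

```text
scene rim? 259 ((566.7589111328125, 103.66261291503906), 72.9962158203125)
t 9.03 tcp [461.4  89.2 252. ] yaw 0.1 F [ 0.75  0.74 -0.93] gap 0.5 q [-0.88  0.16  0.68  1.94 -0.11  1.07 -0.16]
[[[-9, -41, -8], [0.01, -0.0, 0.0], 0], [[31, -81, -13], [0.01, -0.0, 0.0], 0], [[91, -121, -18], [0.01, -0.0, 0.0], 0], [[151, -131, -18], [0.01, -0.0, 0.0], 0], [[211, -131, -18], [0.01, -0.0, 0.0], 0]]
```

View pics/scene8.png

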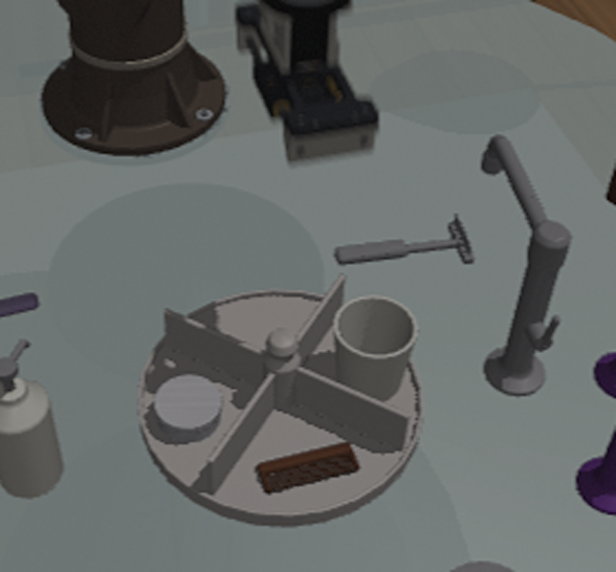

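View pics/top8.png

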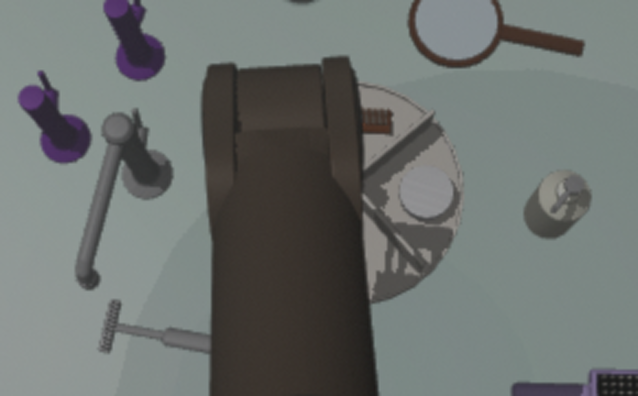

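```bash
python3 - <<'E'
from h import *
s=load("scene8.npz")
P=ray(s,200+376/2.2-.3,120+325/2.2-.3,116);print(P, np.hypot(*(P[:2]-[575,296])))
E
python3 -c "
from arc import *
plan([(461,140,265,0),(460,195,265,0),(460,250,265,0),(460,305,265,0),(460,360,260,0)])"
```

```text
[567.89393556 137.38886433 116.        ] 158.7702381125288
t 9.03 tcp [461.4  89.2 252. ] yaw 0.1 F [ 0.75  0.74 -0.93] gap 0.5 q [-0.88  0.16  0.68  1.94 -0.11  1.07 -0.16]
[[[51, 0, -13], [0.01, -0.0, 0.0], 0], [[106, -1, -13], [0.01, -0.0, 0.0], 0], [[161, -1, -12], [0.01, -0.0, 0.0], 0], [[216, -1, -12], [0.01, -0.0, 0.0], 0], [[271, -1, -7], [0.01, -0.0, 0.0], 0]]
```

>>> {"op": "move_arm", "data": {"plan": [[[51,0,-13],[0,0,0],0],[[106,0,-15],[0,0,0],0],[[161,0,-15],[0,0,0],0],[[216,0,-15],[0,0,0],0],[[271,0,-10],[0,0,0],0]]}}

```text
time_s: 9.65
tcp_pos: [458.4, 361.7, 256.4]
ee_rot: [-2.218, -2.224, -0.0]
force: [-0.1, 0.8, 0.5]
finger_gap: 0.1
```

```bash
cat >> arc.py <<'E'
def soff(th,r=112,half=(19,9.5),extra=9):
    f=np.radians(th);n=np.array([np.sin(f),-np.cos(f)])
    o=half[0]*abs(n[0])+half[1]*abs(n[1])+extra
    return np.array([573,298])+r*np.array([np.cos(f),np.sin(f)])+o*n
def sarc(ths,z=177,r=112): plan([(*soff(p,r),z,0) for p in ths])
E
python3 -c "
from arc import *
x,y=soff(173);print(x,y)
plan([(461,360,230,0),(461,360,200,0),(461,360,178,0),(461,355,178,0)])"; python3 look.py 9
```

```text
464.3629747112947 332.23944453415623
t 9.65 tcp [458.4 361.7 256.4] yaw 0.1 F [-0.09  0.78  0.51] gap 0.1 q [-1.16  0.37  0.55  1.67 -0.21  1.17 -0.55]
[[[-2, 3, 26], [-0.0, -0.0, 0.0], 0], [[-2, 3, 56], [-0.0, -0.0, 0.0], 0], [[-2, 3, 78], [-0.0, -0.0, 0.0], 0], [[-7, 3, 78], [-0.0, -0.0, 0.0], 0]]
scene rim? 257 ((568.6910400390625, 103.6839370727539), 72.82162475585938)
top rim? 155 ((563.2761840820312, 105.15860748291016), 72.38068389892578)
```

View pics/scene9.png

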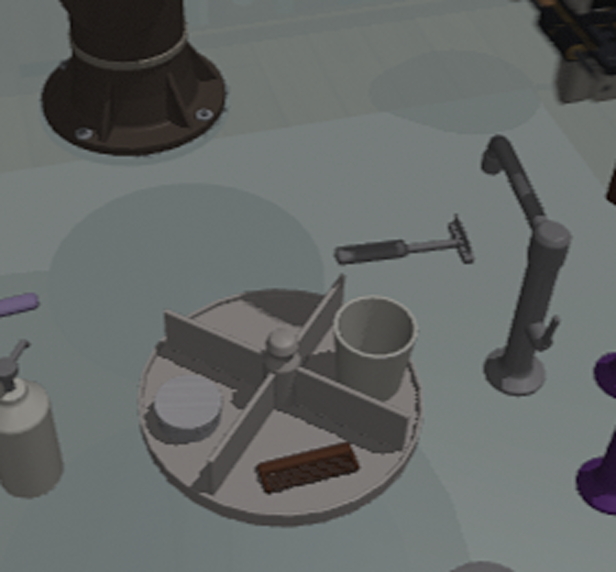

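>>> {"op": "move_arm", "data": {"plan": [[[0,3,26],[0,0,0],0],[[0,3,56],[0,0,0],0],[[0,3,74],[0,0,0],0],[[-3,3,79],[0,0,0],0],[[-8,3,79],[0,0,0],0]]}}

```text
time_s: 10.38
tcp_pos: [461.7, 351.8, 177.7]
ee_rot: [2.219, 2.224, -0.001]
force: [-0.0, 0.0, 0.6]
finger_gap: 0.7
```

```bash
python3 - <<'E'
from h import *
for n in("scene9","top9"):
    W=cloud(load(n+".npz"))
    m=(np.abs(W[...,0]-567)<70)&(W[...,1]>80)&(W[...,1]<195)&(W[...,2]>112)&(W[...,2]<120)
    print(cv2.minEnclosingCircle(W[m][:,:2].astype(np.float32).reshape(-1,1,2)))
E
python3 -c "
from arc import *
sarc([170,173,176,179,182])"
```

```text
((568.86474609375, 135.94471740722656), 41.32682418823242)
((567.5322265625, 138.4905242919922), 39.80913162231445)
t 10.38 tcp [461.7 351.8 177.7] yaw 0.1 F [-0.    0.01  0.59] gap 0.7 q [-1.12  0.44  0.52  1.78 -0.25  1.   -0.49]
[[[-13, 5, 1], [-0.0, 0.0, 0.0], 0], [[-20, 3, 1], [-0.0, 0.0, 0.0], 0], [[-26, 1, 1], [-0.0, 0.0, 0.0], 0], [[-33, 0, 1], [-0.0, 0.0, 0.0], 0], [[-39, -1, 1], [-0.0, 0.0, 0.0], 0]]
```

>>> {"op": "move_arm", "data": {"plan": [[[-9,4,0],[0,0,0],0],[[-15,3,0],[0,0,0],0],[[-21,2,0],[0,0,0],0],[[-27,1,0],[0,0,0],0],[[-33,0,0],[0,0,0],0]]}}

```text
time_s: 11.0
tcp_pos: [461.8, 319.5, 177.9]
ee_rot: [-2.218, -2.225, -0.001]
force: [1.0, 0.1, 0.5]
finger_gap: 0.5
```

```bash
python3 -c "
from arc import *
sarc([182,185,188,191,195])"; python3 look.py 10
```

```text
t 11.0 tcp [461.8 319.5 177.9] yaw 0.2 F [1.03 0.14 0.46] gap 0.5 q [-1.09  0.4   0.53  1.83 -0.24  0.98 -0.45]
[[[-6, -1, 1], [0.0, -0.0, 0.0], 0], [[-11, -2, 1], [0.0, -0.0, 0.0], 0], [[-16, -3, 1], [0.0, -0.0, 0.0], 0], [[-21, -3, 1], [0.0, -0.0, 0.0], 0], [[-28, -3, 1], [0.0, -0.0, 0.0], 0]]
scene rim? 252 ((567.8551635742188, 103.52102661132812), 72.43161010742188)
top rim? 141 ((564.4464111328125, 105.4006118774414), 72.66055297851562)
```

View pics/scene10.png

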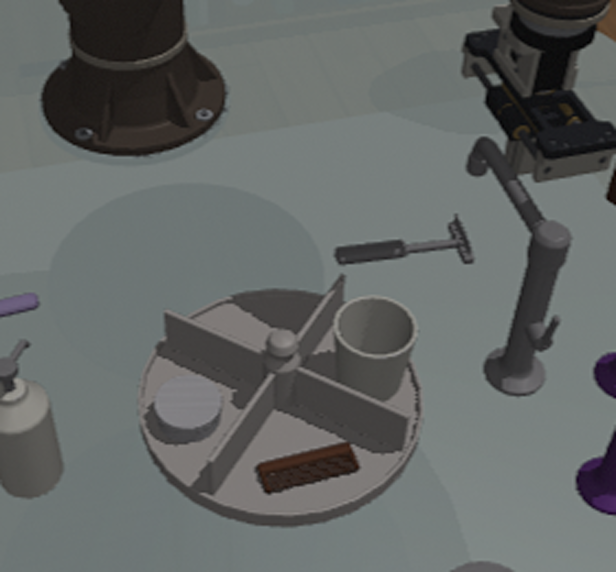

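>>> {"op": "move_arm", "data": {"plan": [[[-6,-1,0],[0,0,0],0],[[-11,-2,0],[0,0,0],0],[[-16,-3,0],[0,0,0],0],[[-21,-3,0],[0,0,0],0],[[-28,-3,0],[0,0,0],0]]}}

```text
time_s: 11.72
tcp_pos: [458.8, 291.4, 177.8]
ee_rot: [-2.218, -2.225, -0.0]
force: [0.3, 0.6, 0.5]
finger_gap: 0.5
```

```bash
python3 -c "
from arc import *
sarc([199,203,207,211,215])"
```

```text
t 11.72 tcp [458.8 291.4 177.8] yaw 0.2 F [0.27 0.6  0.54] gap 0.5 q [-1.07  0.38  0.54  1.87 -0.23  0.96 -0.42]
[[[-7, 0, 1], [0.0, -0.0, 0.0], 0], [[-14, 1, 1], [0.0, -0.0, 0.0], 0], [[-21, 2, 1], [0.0, -0.0, 0.0], 0], [[-28, 4, 1], [0.0, -0.0, 0.0], 0], [[-35, 6, 1], [0.0, -0.0, 0.0], 0]]
```

>>> {"op": "move_arm", "data": {"plan": [[[-7,0,0],[0,0,0],0],[[-14,1,0],[0,0,0],0],[[-21,2,0],[0,0,0],0],[[-28,4,0],[0,0,0],0],[[-35,6,0],[0,0,0],0]]}}

```text
time_s: 12.35
tcp_pos: [465.0, 256.1, 177.8]
ee_rot: [-2.218, -2.225, -0.0]
force: [0.0, 2.1, 1.2]
finger_gap: 0.2
```

```bash
python3 -c "
from arc import *
sarc([219,223,227,231,235])"; python3 look.py 11
```

```text
t 12.35 tcp [465.  256.1 177.8] yaw 0.2 F [0.03 2.08 1.23] gap 0.2 q [-1.02  0.36  0.55  1.9  -0.23  0.95 -0.36]
[[[-7, 3, 1], [-0.0, -0.0, 0.0], 0], [[-13, 6, 1], [-0.0, -0.0, 0.0], 0], [[-20, 10, 1], [-0.0, -0.0, 0.0], 0], [[-26, 14, 1], [-0.0, -0.0, 0.0], 0], [[-33, 19, 1], [-0.0, -0.0, 0.0], 0]]
scene rim? 255 ((567.1226806640625, 103.52925872802734), 72.54481506347656)
top rim? 148 ((565.7869873046875, 105.47569274902344), 72.46482849121094)
```

View pics/scene11.png

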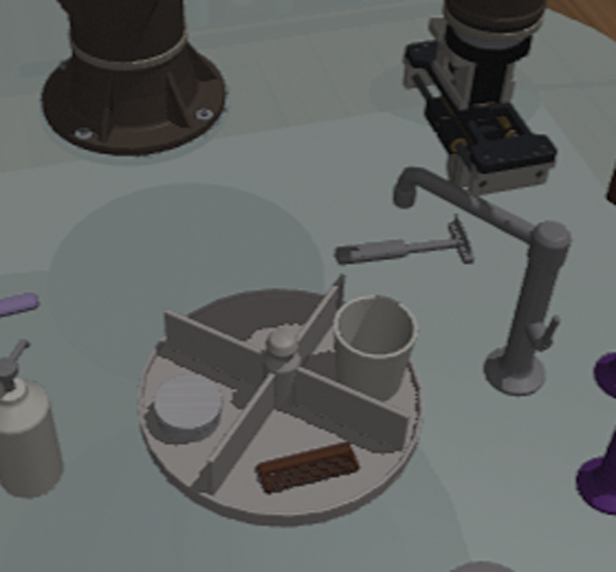

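>>> {"op": "move_arm", "data": {"plan": [[[-7,3,0],[0,0,0],0],[[-13,6,0],[0,0,0],0],[[-20,10,0],[0,0,0],0],[[-26,14,0],[0,0,0],0],[[-33,19,0],[0,0,0],0]]}}

```text
time_s: 13.08
tcp_pos: [484.2, 223.2, 177.7]
ee_rot: [-2.218, -2.225, 0.0]
force: [-1.0, 2.5, -0.7]
finger_gap: 0.4
```

```bash
python3 -c "
from arc import *
sarc([239,243,246,249,252])"; python3 look.py 12
cat > spo.py <<'E'
from h import *
import sys
for n in("scene","top"):
    W=cloud(load(n+sys.argv[1]+".npz"))
    d=np.hypot(W[...,0]-573,W[...,1]-298)
    m=(d>40)&(d<140)&(W[...,2]>170)&(W[...,2]<203)
    P=W[m]
    if len(P)<20: print(n,len(P));continue
    a=np.degrees(np.arctan2(P[:,1]-298,P[:,0]-573))%360
    print(n,len(P),"ang",np.median(a),np.percentile(a,[5,95]))
E
python3 spo.py 11;python3 spo.py 12
```

```text
t 13.07 tcp [484.2 223.2 177.7] yaw 0.2 F [-1.04  2.45 -0.65] gap 0.4 q [-0.95  0.36  0.56  1.89 -0.23  0.95 -0.29]
[[[-6, 5, 1], [-0.0, -0.0, 0.0], 0], [[-11, 11, 1], [-0.0, -0.0, 0.0], 0], [[-15, 16, 1], [-0.0, -0.0, 0.0], 0], [[-19, 20, 1], [-0.0, -0.0, 0.0], 0], [[-23, 26, 1], [-0.0, -0.0, 0.0], 0]]
scene rim? 262 ((567.5859985351562, 103.2580795288086), 73.05664825439453)
top rim? 135 ((565.6063232421875, 105.41424560546875), 72.40193939208984)
scene 460 ang 216.46986529450135 [203.83019408 221.77052482]
top 58 ang 215.2322638262645 [211.4078467  217.73544362]
scene 465 ang 236.38066719798007 [221.56312429 241.48377246]
top 50 ang 233.2933185174631 [ 71.45968809 237.04464505]
```

View pics/scene12.png

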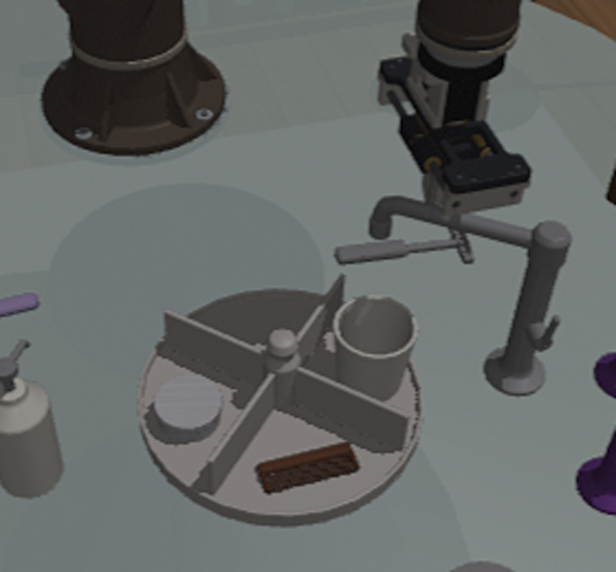

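>>> {"op": "move_arm", "data": {"plan": [[[-6,5,0],[0,0,0],0],[[-11,11,0],[0,0,0],0],[[-15,16,0],[0,0,0],0],[[-19,20,0],[0,0,0],0],[[-23,26,0],[0,0,0],0]]}}

```text
time_s: 13.8
tcp_pos: [510.3, 200.5, 177.7]
ee_rot: [-2.218, -2.225, 0.0]
force: [-0.5, 1.2, 0.8]
finger_gap: 0.8
```

```bash
python3 -c "
from arc import *
sarc([255,258,261,263,265])"; python3 look.py 13;python3 spo.py 13
```

```text
t 13.8 tcp [510.3 200.5 177.7] yaw 0.2 F [-0.53  1.18  0.83] gap 0.8 q [-0.89  0.39  0.56  1.86 -0.25  0.96 -0.22]
[[[-3, 5, 1], [-0.0, -0.0, 0.0], 0], [[-6, 11, 1], [-0.0, -0.0, 0.0], 0], [[-9, 16, 1], [-0.0, -0.0, 0.0], 0], [[-10, 20, 1], [-0.0, -0.0, 0.0], 0], [[-12, 24, 1], [-0.0, -0.0, 0.0], 0]]
scene rim? 256 ((567.3963623046875, 103.31916809082031), 72.6151351928711)
top rim? 124 ((563.072509765625, 105.10079956054688), 72.32186889648438)
scene 417 ang 253.7081388828675 [236.27703877 259.12242113]
top 34 ang 247.5221152668643 [ 70.83772714 253.0846201 ]
```

>>> {"op": "move_arm", "data": {"plan": [[[-3,5,0],[0,0,0],0],[[-6,11,0],[0,0,0],0],[[-8,16,0],[0,0,0],0],[[-10,20,0],[0,0,0],0],[[-11,23,0],[0,0,0],0]]}}

```text
time_s: 14.52
tcp_pos: [533.4, 189.6, 177.7]
ee_rot: [2.218, 2.224, -0.0]
force: [0.0, 1.4, 0.0]
finger_gap: 0.3
```

```bash
python3 -c "
from arc import *
sarc([266,267,268])"; python3 look.py 14;python3 spo.py 14
```

```text
t 14.53 tcp [533.4 189.6 177.7] yaw 0.2 F [0.01 1.41 0.05] gap 0.3 q [-0.84  0.42  0.56  1.82 -0.26  0.98 -0.17]
[[[-1, 3, 1], [-0.0, 0.0, 0.0], 0], [[-2, 5, 1], [-0.0, 0.0, 0.0], 0], [[-3, 7, 1], [-0.0, 0.0, 0.0], 0]]
scene rim? 236 ((569.674560546875, 103.55226135253906), 72.66265106201172)
top rim? 123 ((567.6273193359375, 102.4831771850586), 69.91687774658203)
scene 265 ang 265.737535233047 [246.17132412 271.76477996]
top 24 ang 75.25873730006462 [ 68.29699274 263.77225428]
```

View pics/scene14.png

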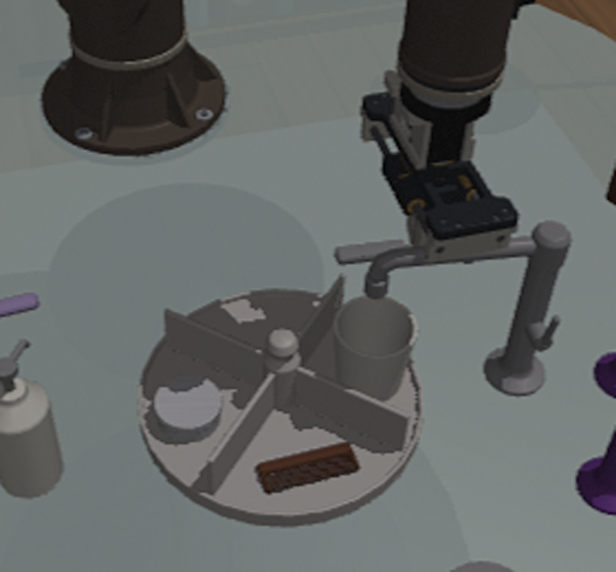

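View pics/top14.png

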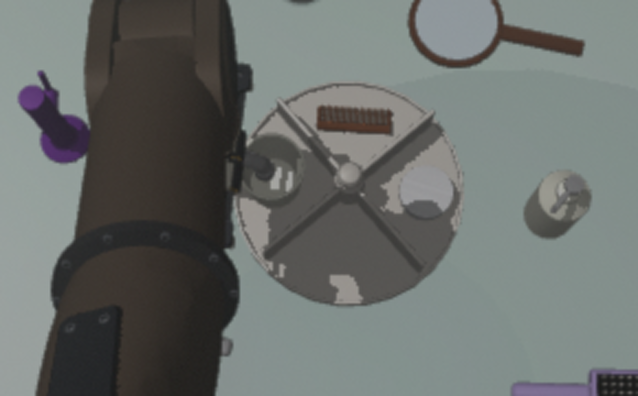

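```bash
python3 - <<'E'
from h import *
s=load("scene14.npz")
S=lambda x,y,z:ray(s,200+(x+.5)/2.2-.5,120+(y+.5)/2.2-.5,z)
print("outlet",S(376,290,145),"cup",S(375,325,116))
s=load("top14.npz")
T=lambda x,y,z:ray(s,170+(x+.5)/2.2-.5,150+(y+.5)/2.2-.5,z)
print("outlet top(spout end z196)",T(262,164,170),"cup",T(271,168,116))
for n in("scene","top"):
    im=load(n+"14.npz")["image"][:,:,::-1]
    im=im[215:315,330:430] if n=="scene" else im[200:260,260:340]
    cv2.imwrite(f"pics/{n}14c.png",cv2.resize(im,None,fx=6,fy=6,interpolation=cv2.INTER_CUBIC))
E
```

```text
outlet [550.25234585 141.02958197 145.        ] cup [567.74213384 136.50301464 116.        ]
outlet top(spout end z196) [554.25166052 142.93580785 170.        ] cup [564.70962816 137.13857681 116.        ]
```

View pics/scene14c.png

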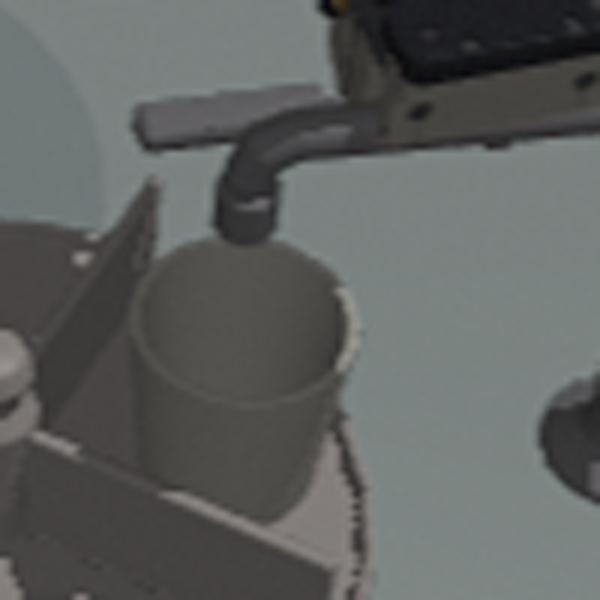

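View pics/top14c.png

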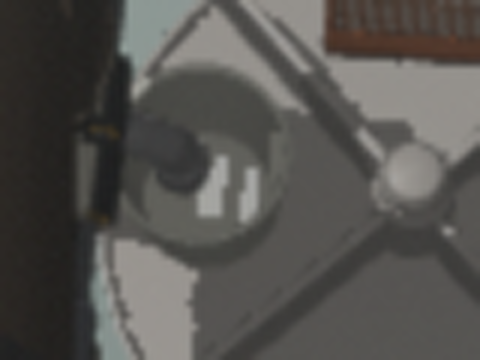

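```bash
python3 - <<'E'
from h import *
s=load("scene14.npz");t=load("top14.npz")
print(ray(s,371.2-.4,253.5-.4,145),ray(s,370.2-.4,268.4-.4,116))
for th in (258,262,266,268,270):
    f=np.radians(th);P=np.array([574.+160*np.cos(f),297.+160*np.sin(f)])
    print(th,P.round(),proj(s,[*P,145]).round(1),proj(t,[*P,145]).round(1))
W=cloud(s)
for v in range(240,258,2): print(v,W[v,368:375:3].round().tolist())
W=cloud(t)
print(W[228,288:294:2].round().tolist(),W[224,286:292:2].round().tolist())
E
```

```text
[554.52687731 139.89953237 145.        ] [568.98276452 135.23501707 116.        ]
258 [541. 140.] [[368.9 248.4]] [[289.8 232.3]]
262 [552. 139.] [[369.7 252.3]] [[291.1 228.1]]
266 [563. 137.] [[371.  256.2]] [[292.1 223.8]]
268 [568. 137.] [[371.7 258.1]] [[292.4 221.6]]
270 [574. 137.] [[372.6 260.1]] [[292.7 219.5]]
240 [[381.0, 206.0, -1.0], [556.0, 136.0, 186.0], [559.0, 142.0, 187.0]]
242 [[550.0, 133.0, 175.0], [558.0, 136.0, 182.0], [559.0, 142.0, 181.0]]
244 [[554.0, 132.0, 173.0], [559.0, 136.0, 177.0], [561.0, 142.0, 178.0]]
246 [[551.0, 133.0, 165.0], [560.0, 136.0, 173.0], [562.0, 141.0, 173.0]]
248 [[557.0, 131.0, 165.0], [560.0, 137.0, 166.0], [561.0, 143.0, 166.0]]
250 [[559.0, 131.0, 162.0], [562.0, 136.0, 162.0], [561.0, 143.0, 160.0]]
252 [[556.0, 133.0, 152.0], [562.0, 137.0, 157.0], [563.0, 143.0, 157.0]]
254 [[561.0, 131.0, 151.0], [564.0, 136.0, 153.0], [563.0, 143.0, 150.0]]
256 [[532.0, 144.0, 112.0], [536.0, 149.0, 115.0], [536.0, 156.0, 113.0]]
[[544.0, 143.0, 175.0], [545.0, 139.0, 172.0], [548.0, 135.0, 161.0]] [[549.0, 148.0, 191.0], [549.0, 143.0, 192.0], [551.0, 139.0, 187.0]]
```

>>> {"op": "move_arm", "data": {"plan": [[[-1,3,0],[0,0,0],0],[[-1,6,0],[0,0,0],0],[[-2,8,0],[0,0,0],0],[[-2,10,0],[0,0,0],0],[[-2,11,0],[0,0,0],0]]}}

```text
time_s: 15.25
tcp_pos: [544.2, 187.6, 177.7]
ee_rot: [2.218, 2.224, -0.0]
force: [-0.7, 0.0, 1.4]
finger_gap: 0.6
```

```bash
python3 look.py 15; python3 - <<'E'
from p import *
plan([])
for n in("scene","top"):
    im=load(n+"15.npz")["image"][:,:,::-1]
    im=im[215:315,330:430] if n=="scene" else im[200:260,260:340]
    cv2.imwrite(f"pics/{n}15c.png",cv2.resize(im,None,fx=6,fy=6,interpolation=cv2.INTER_CUBIC))
W=cloud(load("scene15.npz"))
for v in range(246,262,2): print(v,W[v,368:377:4].round().tolist())
W=cloud(load("top15.npz"))
print(W[226,288:294:2].round().tolist(),W[222,286:292:2].round().tolist())
E
```

```text
scene rim? 237 ((564.7249145507812, 103.17660522460938), 72.53426361083984)
top rim? 115 ((564.3360595703125, 101.98221588134766), 69.2265396118164)
t 15.35 tcp [544.3 187.7 177.7] yaw 0.2 F [-0.71  0.05  0.66] gap 0.3 q [-0.82  0.43  0.56  1.79 -0.27  0.99 -0.16]
[]
246 [[405.0, 197.0, 3.0], [570.0, 134.0, 183.0], [574.0, 140.0, 185.0]]
248 [[410.0, 195.0, 2.0], [572.0, 134.0, 179.0], [576.0, 140.0, 182.0]]
250 [[561.0, 130.0, 163.0], [573.0, 133.0, 175.0], [574.0, 142.0, 173.0]]
252 [[566.0, 129.0, 162.0], [574.0, 133.0, 170.0], [574.0, 142.0, 167.0]]
254 [[568.0, 128.0, 159.0], [574.0, 134.0, 164.0], [579.0, 140.0, 167.0]]
256 [[570.0, 127.0, 156.0], [577.0, 133.0, 161.0], [576.0, 142.0, 158.0]]
258 [[570.0, 128.0, 150.0], [577.0, 134.0, 155.0], [576.0, 143.0, 152.0]]
260 [[534.0, 145.0, 101.0], [578.0, 134.0, 150.0], [578.0, 143.0, 148.0]]
[[583.0, 157.0, 41.0], [nan, nan, nan], [557.0, 137.0, 146.0]] [[588.0, 161.0, 61.0], [557.0, 145.0, 179.0], [558.0, 140.0, 178.0]]
```

View pics/scene15c.png

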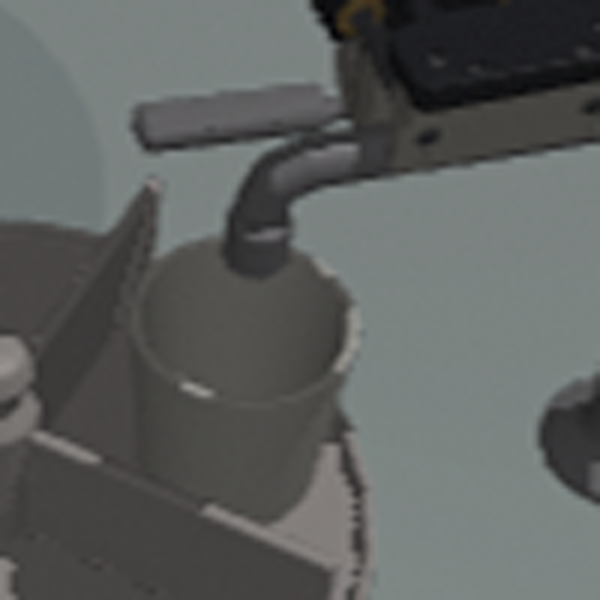

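View pics/top15c.png

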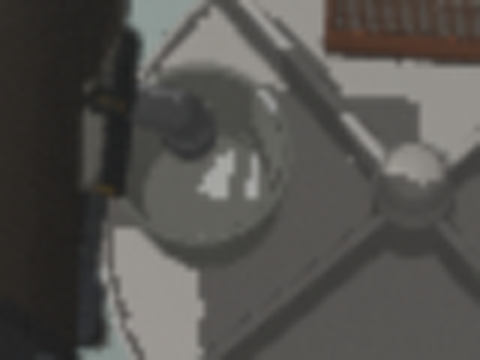

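>>> {"op": "move_arm", "data": {"plan": [[[0,-4,0],[0,0,0],0],[[0,-15,0],[0,0,0],0],[[0,-40,0],[0,0,0],0],[[0,-80,-20],[0,0,0],0],[[0,-130,-60],[0,0,0],0]]}}

```text
time_s: 15.98
tcp_pos: [413.0, 187.0, 236.2]
ee_rot: [2.218, 2.225, -0.004]
force: [-0.7, 1.7, 0.9]
finger_gap: 0.6
```

>>> {"op": "move_arm", "data": {"plan": [[[30,-20,-20],[0,0,0],0],[[80,-20,-30],[0,0,0],0],[[130,-20,-30],[0,0,0],0],[[170,-20,-30],[0,0,0],0],[[170,-20,-30],[0,0,0],0]]}}

```text
time_s: 16.6
tcp_pos: [393.1, 360.4, 266.2]
ee_rot: [-2.212, -2.23, 0.0]
force: [-0.2, -0.4, 0.4]
finger_gap: 0.9
```

```bash
python3 look.py 16; python3 - <<'E'
from p import *
plan([])
for n in("scene","top"):
    s=load(n+"16.npz")
    W=cloud(s)
    d=np.hypot(W[...,0]-573.5,W[...,1]-297.5);z=W[...,2]
    P=W[(d>30)&(d<135)&(z>172)&(z<203)]
    a=np.degrees(np.arctan2(P[:,1]-297.5,P[:,0]-573.5))%360
    print(n,len(P),"ang",np.median(a))
    m=(np.abs(W[...,0]-567)<70)&(W[...,1]>80)&(W[...,1]<195)&(z>112)&(z<119)
    print(cv2.minEnclosingCircle(W[m][:,:2].astype(np.float32).reshape(-1,1,2)))
    N=W[(z>146)&(z<165)&(d>140)&(d<180)&(W[...,1]<190)];print("nozzle",len(N),N.mean(0),N.min(0),N.max(0))
    im=s["image"][:,:,::-1]
    im=im[215:315,330:430] if n=="scene" else im[190:265,200:300]
    cv2.imwrite(f"pics/{n}16c.png",cv2.resize(im,None,fx=6,fy=6,interpolation=cv2.INTER_CUBIC))
E
```

```text
scene rim? 228 ((566.2683715820312, 103.73971557617188), 72.71894836425781)
top rim? 136 ((564.506103515625, 105.20629119873047), 72.45182800292969)
t 16.7 tcp [394.3 356.7 266.5] yaw 0.2 F [ 0.71 -0.62 -0.13] gap 0.3 q [-1.24  0.26  0.51  1.77 -0.14  1.15 -0.68]
[]
scene 454 ang 271.08689416478575
((569.4806518554688, 136.7253875732422), 40.824241638183594)
nozzle 76 [574.44449183 136.12723176 157.10205685] [560.35036821 127.49021201 146.71856437] [580.54130308 149.3520151  164.9741869 ]
top 331 ang 265.3360143567459
((567.4890747070312, 138.73687744140625), 40.005428314208984)
nozzle 30 [559.24584103 137.39759667 159.83613881] [554.60692707 129.31635593 148.74268205] [572.67546734 148.504755   164.79056202]
```

View pics/scene16.png

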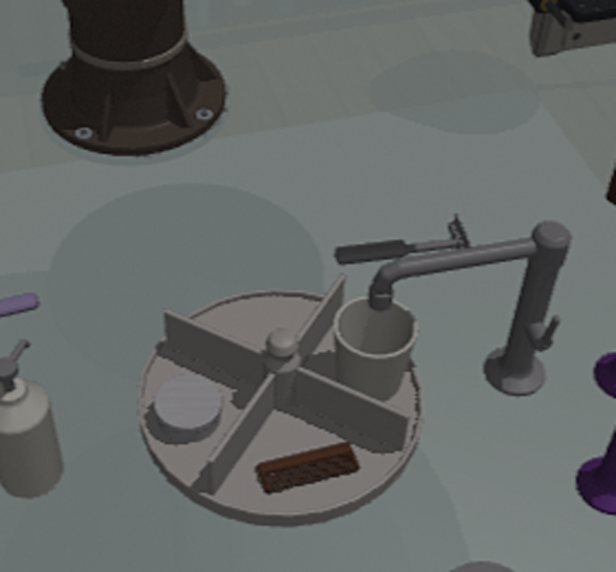

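View pics/top16c.png

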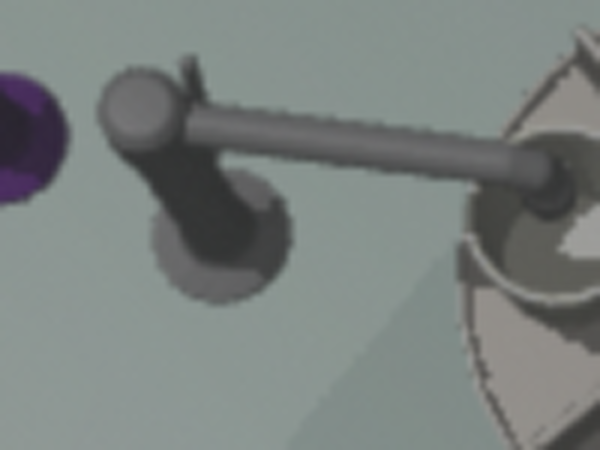

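```bash
python3 -c "
from station import manip,monitor
print(monitor.read_state()['joint_vel'].round(3))
print(manip.finish_job())"
```

```text
[ 0.018 -0.016  0.017  0.011  0.003  0.     0.002]
the job is handed in; nothing more can be done
None
```

I pushed the turntable about 98° clockwise by the divider on the empty quarter's side, using the shut fingertips. The cup then stood at the tap's side. I then pushed the spout about 95° anticlockwise until its outlet hung over the cup, drew back clear of everything, and handed the job in at about 16.7 s.

**Last checks:** the cup's rim centre measured about (568.5, 137.7) mm, averaged over both cameras, and the outlet about (567, 137) mm. That is roughly 2 mm apart, against the 20 mm limit, and the cup is about 160 mm from the tap's axis. The cup stood upright, and nothing loose on the table appeared shifted in the pictures. The forces read during the pushes were a few newtons at most.

**Disagreements:** the two cameras gave the spout's angle as 265° and 271°. I put this down to each seeing only one side of the round pipe, and took the mean of about 268°, which matches the direction to the cup. The arm was still settling slightly at hand-in, with joint speeds up to 0.018 rad/s, but it was well clear of everything. I did not measure the turntable's and spout's speeds directly, but their angles looked the same in the pictures before and after I drew back.

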